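# Wedge the parts box's spring hatch open and take out the collar

### The job

The sliding hatch on top of the grey parts box springs shut by itself. Prop it fully open with the wooden wedge, laid flat and lengthwise on the sill (the ledge along the box's near side) so that it is jammed between the hatch's upright flange and the jamb bar at the box's right end, and let it go; then take the bronze collar out of the box and set it down gently, flat on the middle of the white plaster block. Leave the brown polishing bar where it lies, and do not shift the plaster block.

Things in the scene. Friction and masses are not known exactly. Their poses are not given: they have to be found in the camera images.
- wedge: Plain pale wooden wedge, loose, lying flat on its underside: 110 mm long, 36 mm wide with upright parallel sides (grip across these), 32 mm high at the thick end, 18 mm at the thin end, 25 mm in the middle; about 0.1 kg. Origin: centre of the underside; x runs lengthwise to the thin end, z up. Either end may face the hatch.
- sill (a point): Point on the top of the box's sill (ledge 60 mm wide, 46 mm above the bench) under the middle of the propped wedge. Axes are the box's: x the way the hatch opens (roughly to the robot's left), y roughly towards the robot, z up. The jamb, a bar across the box's right end, spans x -0.065 to -0.055 here and stands 8 mm above the sill. Fixed grey box, 244 (x) by 196 mm (y).
- compartment (a point): Middle of the floor of the box's compartment, 40 mm below the sill and the hatch plate; same axes as the sill. Inside it measures 108 mm (x) by 132 mm (y); the shut hatch covers it, the propped hatch leaves all of it open. No walls stand above the sill beside it but the jamb (8 mm), 4 mm rails and the hatch's flange.
- flange (a point): Point on the front face of the hatch's upright flange (6 mm thick, 184 mm across the box), straight over the sill's middle line and 18 mm above the sill; moves with the hatch; box axes. The flange reaches from 1 mm to 34 mm above the sill. With the hatch shut it stands 6 mm past the jamb.
- hatch (a joint): Opening of the sliding hatch in m: 0 shut (where it starts), about 0.104 with the 110 mm wedge between jamb and flange, 0.123 fully open. A spring shuts it whenever it is let go: 4 N to begin opening, 6 N when open. Pushing its flange towards the box's +x opens it, for instance with the end of the held wedge, carried just above the jamb.
- bronze_collar: Turned bronze collar, a stepped ring 52 mm in diameter at its foot and 20 mm high, about 0.18 kg, lying flat, foot down, on the floor of the compartment under the shut hatch, near its middle. Origin: centre of the underside, z up. Grip it from above across its diameter.
- plaster_block: White plaster bedding block lying flat on the bench, 78 mm (x) by 126 mm (y), top face 31 mm above the bench. Origin: centre of the underside, z up.
- polish_bar: Bystander: brown bar of polishing compound with square ends and level top, 111 x 46 x 33 mm, about as big as the wedge but not tapered; not to be used or moved. Origin: centre of the underside, x lengthwise.

How it is judged:
By the outcome, as a careful person would: the job done as asked, in the order asked, and still so for the second after the job is handed in, with the robot touching nothing.
It also fails if it takes over 64 s, if anything falls off the work surface, if the arm or the gripper's body presses on something with over 40 N, if the wrist force passes 120 N, or if a joint passes its speed limit or range.

### The arm

A 6-joint arm with a two-finger parallel gripper is mounted at the origin on the work surface; the furniture and walls round the work are solid. World frame = base frame: x ahead of the robot, y to its left, z up, the work surface at z = 0. Lengths are in mm, angles in rad, forces in N, time in s.
With the tool pointing down it reaches from about 350 to 975 mm from the base axis. Payload 7.1 kg.
Tool frame: the origin (TCP) lies at the very end of the fingers, on their centre line; the grasp point (between the pads) lies tcp_to_grasp behind it (tcp_to_grasp is the distance from the TCP to the grasp point, in mm); z points along the fingers, x is the direction in which the jaws open and shut, and the axes are right-handed (so a half turn about z gives the same grasp; the last joint's range is limited). The gripper opens to 88 mm and grips with 3 to 60 N. Pads are 20 mm wide; open, the fingers measure 115 mm over their backs; the gripper's body (75 mm by 178 mm) begins 61 mm behind the grasp point.
Start: joints at [1.246, 0.423, 1.63, -0, 1.089, -0.019], TCP at [188.128, 595.997, 222.675] pointing down, gripper open.
Joint ranges: [-3, 3], [-0.9, 2.11], [0.09, 2.58], [-1.31, 4.45], [0.11, 2.69], [-2.54, 2.54]. Speed limits (rad/s): [2.39, 2.39, 3.01, 3.14, 3.14, 3.14].

### API

Orientations are given as a rotation vector (axis times angle).
In Python, from workcell import get_obs, get_image, close_job, recognise, mark_of, tcp_to_grasp gives the robot as it stands. The module is installed in compiled form; this text tells all that it offers.
- The arm moves only by the tool move_arm, never from a script. Its argument "motion" is a list of rows, each a list of 7 numbers: the shift along the world's x, y, z in mm, then the turn, a rotation vector about the world's x, y, z in rad, then the finger opening in mm, from 0 to 87.8. A call has 1 to 5 rows; each row is the pose to reach, as a shift and turn from the pose commanded when the call began; what a row does not reach only later rows make up. A row lasts 1/12 s, in which the tool goes at most 41.7 mm and 7.16 degrees, less where a joint would pass 70% of its speed; a pose out of reach is approached as far as the arm can. A call with a gripper value outside its range is refused whole. The fingers move at their own pace and stop on an object; the grip force is fixed at half the most. Time passes only in rows, so rows that repeat a pose let the fingers close. It gives the time, the measured TCP pose, the force and the opening at its end, in the units of the state.
- get_obs(): the state, without advancing time (a new reading comes with each control period).
- get_image(name): name is "side" or "top"; returns a dict with "color" (420x560x3 uint8, red, green, blue), "mtx" (3x3 intrinsics, pixels), "camera_from_world" (4x4, takes a point from world to camera coordinates). Camera axes: x right, y up, looking along -z (the intrinsics and any distortion apply to the point x, -y, -z); pixel columns grow to the right and rows downward; lengths in mm; the calibration is good to about 2 mm. A picture is of the moment at which its call begins. There is no depth.
- close_job(): hands the job in, once; it reports no verdict.
Trained networks look in a picture, given as the dict that the camera call returned (one of the last four; its "shot" number tells which), for a name from the list of things; names that differ only in an ending like _2 or _b are one class to them, and where a whole thing is asked for, a point or a joint stands for the part that bears it (a point fixed in the world has none). Each returns a list of dicts, best first, with "p" (0 to 1); they miss things now and then, are a little off and sometimes report something else, mostly with a low value. They report only what shows in the picture. A call takes as long as a camera call.
- recognise(picture, label): "bbox" ([centre column, centre row, width, height] in pixels, round what is visible of it).
- mark_of(picture, label): "location" ([row, column] in pixels: a listed point, or the origin of a listed thing).
The state is a dict: "t": time; "qpos": joint angles; "qvel": joint speeds; "joint_torque": joint torques, N m; "ee_pos": TCP position; "orientation": TCP orientation; "ft_force": force on the tool from outside, world axes, zero at the start; "moment": the same for the moment, N m; "width": finger opening in mm.
Only numpy, scipy, OpenCV 4.12 (cv2) and the standard library are available. Lean on these libraries where they do the work, as an engineer would, in place of code of your own. Each camera call takes 0.05 s, during which the arm holds its last target. There are 200 camera calls.

## Working session

There is one attempt and no reset: what is moved stays moved. The work goes in short steps, Python scripts to look and compute and a tool call to move; the robot and the scene stay as the last step left them, time stands still between calls to the robot, and variables do not carry over. Pictures are saved under pics/ and viewed, about 8 in all and at most 12, crops included, and the job is handed in when it is done.

Besides the shell and the picture viewer there is one more tool, called after "Request:" by a JSON object that holds its "name" and its "arguments", one argument or row to a line. move_arm: Moves the arm, as the interface text tells. Its arguments: {"type":"object","properties":{"motion":{"type":"array"}},"required":["motion"]}

```bash
mkdir -p pics
cat > h.py <<'E'
import numpy as np, cv2
from workcell import *
def ray(im,row,col):
    K=np.array(im["mtx"]);T=np.array(im["camera_from_world"])
    d=np.linalg.inv(K)@[col,row,1]; d=np.array([d[0],-d[1],-d[2]])
    R=T[:3,:3]; return -R.T@T[:3,3], R.T@d
def at_z(im,row,col,z):
    c,d=ray(im,row,col); return c+d*(z-c[2])/d[2]
def proj(im,p):
    K=np.array(im["mtx"]);T=np.array(im["camera_from_world"])
    q=T[:3,:3]@np.array(p,float)+T[:3,3]; u=K@[q[0],-q[1],-q[2]]; return u[:2]/u[2]
def tri(obs):
    A=np.zeros((3,3));b=np.zeros(3)
    for c,d in obs:
        d=d/np.linalg.norm(d);P=np.eye(3)-np.outer(d,d);A+=P;b+=P@c
    return np.linalg.solve(A,b)
E
python3 - <<'E'
from h import *
o=get_obs();print({k:np.round(v,3) for k,v in o.items()},tcp_to_grasp)
ims={n:get_image(n) for n in("top","side")}
Z=dict(wedge=0,sill=46,compartment=6,flange=64,plaster_block=0,polish_bar=0,bronze_collar=6)
for n,im in ims.items():
    print(n,im.keys(),np.round(ray(im,210,280)[0]))
    cv2.imwrite(f"pics/{n}0.png",im["color"][:,:,::-1])
for l,z in Z.items():
    for n,im in ims.items():
        for m in mark_of(im,l)[:2]:
            print(l,n,round(m["p"],2),np.round(m["location"]),np.round(at_z(im,*m["location"],z),1))
        for m in recognise(im,l)[:1]: print("   box",round(m["p"],2),np.round(m["bbox"]))
E
```

```text
{'t': np.float64(0.0), 'qpos': array([ 1.246,  0.424,  1.631, -0.   ,  1.089, -0.019]), 'qvel': array([ 0.   ,  0.   , -0.001, -0.001,  0.001, -0.001]), 'joint_torque': array([-0.0000e+00, -5.4463e+01, -2.7367e+01,  6.4000e-02,  2.3000e-02,
       -0.0000e+00]), 'ee_pos': array([187.959, 595.476, 221.909]), 'orientation': array([ 2.533e+00,  1.857e+00, -2.000e-03]), 'ft_force': array([ 0.115,  0.152, -0.007]), 'moment': array([ 0.016,  0.044, -0.029]), 'width': np.float64(87.83)} 18.700000000000003
top dict_keys(['color', 'mtx', 'camera_from_world', 'shot']) [ 309.   65. 1503.]
side dict_keys(['color', 'mtx', 'camera_from_world', 'shot']) [  45. -666.  668.]
wedge top 0.8 [247. 170.] [409.2 365.    0. ]
   box 0.7 [334. 188.  40.  68.]
wedge side 0.48 [183. 191.] [419.2 385.1   0. ]
   box 0.59 [180. 181.  16.  10.]
sill top 0.67 [210. 330.] [ 504.6 -108.5   46. ]
   box 0.81 [315. 185.  88.  80.]
sill side 0.9 [248. 316.] [ 510.2 -107.5   46. ]
   box 0.95 [333. 235. 116.  90.]
compartment top 0.55 [246. 172.] [410.8 357.9   6. ]
   box 0.9 [314. 186.  85.  83.]
compartment side 0.76 [244. 347.] [ 609.6 -104.8    6. ]
   box 0.75 [333. 240. 117.  98.]
flange top 0.76 [215. 352.] [ 486.9 -171.2   64. ]
flange top 0.23 [210. 330.] [ 502.4 -108.4   64. ]
   box 0.63 [336. 186.  40.  58.]
flange side 0.62 [256. 327.] [ 498.4 -159.4   64. ]
plaster_block top 0.6 [221. 380.] [ 473.4 -266.4    0. ]
   box 0.93 [383. 221.  27.  44.]
plaster_block side 0.82 [316. 352.] [ 473.1 -273.7    0. ]
   box 0.9 [351. 312.  75.  61.]
polish_bar top 0.9 [244. 200.] [417.6 278.    0. ]
polish_bar top 0.57 [213. 349.] [ 499.9 -171.4    0. ]
   box 0.75 [202. 246.  21.  42.]
   box 0.5 [353. 312.  72.  59.]
```

View pics/top0.png

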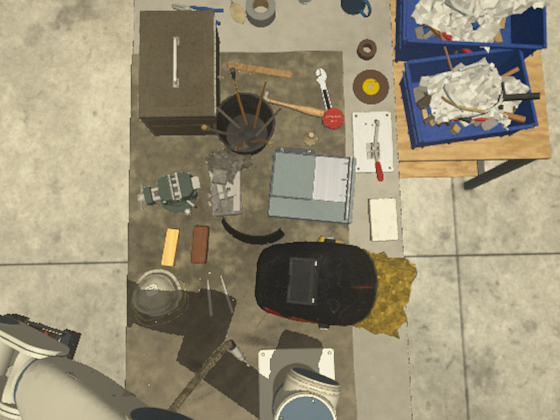

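View pics/side0.png

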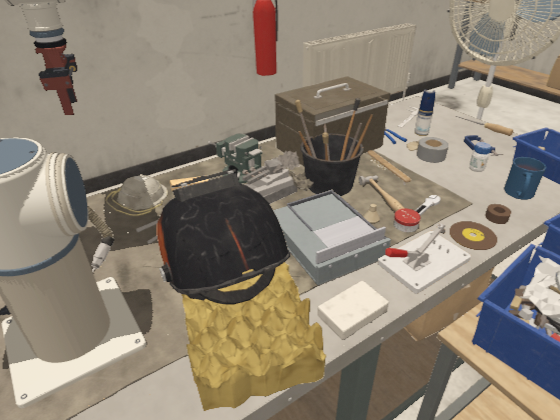

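The top view shows the pale wedge at about (171,246), the brown bar at (200,244), the box at about (312,186) with its right-hand hatch plate shut, and the plaster block at (383,220). The helmet is at about (315,283), just on the near side of the box. I'll zoom in to fit edges.

```bash
cat > m.py <<'E'
from h import *
im=get_image("top");g=im["color"]
def crop(n,r0,r1,c0,c1,s): cv2.imwrite(n,cv2.resize(g[r0:r1,c0:c1,::-1],None,fx=s,fy=s,interpolation=cv2.INTER_CUBIC))
crop("pics/boxtop.png",140,240,258,408,5)
hsv=cv2.cvtColor(g,cv2.COLOR_RGB2HSV)
def rect(c0,c1,r0,r1,lo,hi,z,name):
    m=np.zeros(g.shape[:2],np.uint8);m[r0:r1,c0:c1]=cv2.inRange(hsv,lo,hi)[r0:r1,c0:c1]
    k=max(cv2.findContours(m,0,2)[0],key=cv2.contourArea)
    P=np.array([at_z(im,p[0][1],p[0][0],z)[:2] for p in k],np.float32)
    print(name,cv2.minAreaRect(P),len(k))
print(hsv[246,171],hsv[246,200],hsv[220,383],hsv[220,365])
rect(155,185,222,272,(10,90,140),(30,255,255),22,"wedge")
rect(188,214,220,270,(0,80,50),(14,255,160),33,"bar")
rect(364,404,190,250,(0,0,205),(180,60,255),31,"block")
E
python3 m.py
```

```text
[ 23 135 249] [ 12 140 129] [ 24  42 243] [ 21  52 187]
wedge ((408.230224609375, 362.3107604980469), (37.23713302612305, 110.4768295288086), 81.05210876464844) 33
bar ((414.2806701660156, 273.110595703125), (45.73704528808594, 109.74623107910156), 85.70394897460938) 35
block ((477.5688781738281, -269.4178161621094), (125.31266784667969, 76.38542938232422), 1.1742998361587524) 43
```

View pics/boxtop.png

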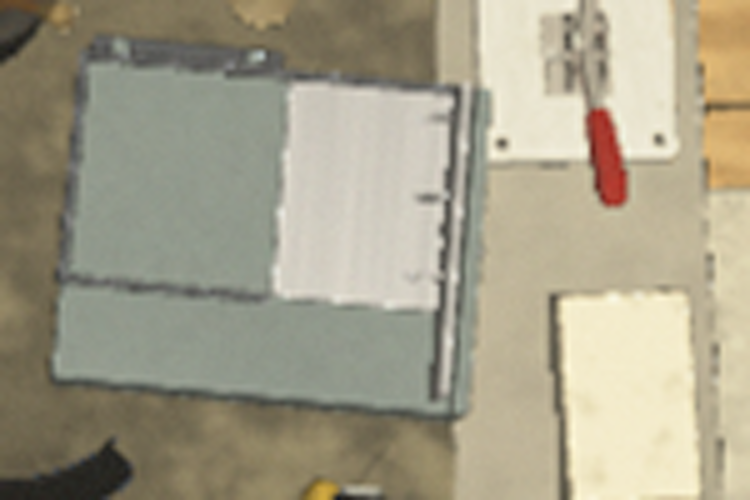

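Box corners in that crop are at (55,378), (466,415) and (490,90), measured at the z=46 edge. The flange is the dark bar at x≈445-460 and the jamb is just to its right.

Run:
```python
from h import *
im=get_image("top");s=get_image("side")
w=lambda u,v,z:at_z(im,140+v/5-.4,258+u/5-.4,z)[:2]
A=w(55,378,46);B=w(466,415,46);C=w(490,90,46)
print("nearleft,nearright,farright",A,B,C,np.linalg.norm(A-B),np.linalg.norm(B-C))
for q in (A-B,C-B): print(np.degrees(np.arctan2(q[1],q[0])))
ex=(A-B)/np.linalg.norm(A-B); ey=np.array([-ex[1],ex[0]])*1
if ey@(C-B)>0: ey=-ey
print("ex",ex,"ey",ey)
sill=B+65*ex-30*ey; sill2=A-179*ex-30*ey; sill3=C+65*ex+166*ey
print("sill est",sill,sill2,sill3)
S=np.r_[(sill+sill2+sill3)/3,46]
for z,p in ((46,S),): print("proj in side",proj(s,p),"top",proj(im,p))
# helmet: top view edge/ side view top
for z in (0,150,250): print(z,[np.round(at_z(im,r,c,z)[:2]) for r,c in ((240,315),(325,330),(280,256),(285,377))], [np.round(at_z(s,r,c,z)[:2]) for r,c in ((180,215),(215,270),(180,180))])
# side block top check
print(proj(s,[477.6,-269.4,31]),proj(s,[408,362,25]))
for l in ("sill","flange"):
  for i,z in ((im,0),(s,0)):
    m=mark_of(i,l)
    if m: print(l,m[0]["p"],m[0]["location"],at_z(i,*m[0]["location"],46 if l=="sill" else 64))
```

```text
nearleft,nearright,farright [493.05095525  70.29250168] [ 466.57306417 -169.17381437] [ 660.45742907 -191.34092787] 240.9257048073656 195.14745161551122
83.69041160396172
-6.522398022269444
ex [0.10990065 0.99394258] ey [-0.99394258  0.10990065]
sill est [ 503.53488362 -107.86456626] [ 503.19701659 -110.92023915] [ 502.60650331 -108.49115275]
proj in side [313.97368734 249.06939235] top [329.82525714 210.59677458]
0 [array([421., -67.]), array([ 171., -103.]), array([306., 111.]), array([ 284., -247.])] [array([488., 360.]), array([526., 111.]), array([401., 422.])]
150 [array([410., -54.]), array([185., -86.]), array([307., 107.]), array([ 287., -216.])] [array([388., 130.]), array([418., -63.]), array([321., 178.])]
250 [array([403., -45.]), array([194., -75.]), array([307., 104.]), array([ 288., -195.])] [array([322., -24.]), array([ 346., -180.]), array([268.,  15.])]
[353.04092201 302.73494434] [189.27207767 180.62599558]
sill 0.66 [211.5, 329.7] [ 500.4540475  -108.63172891   46.        ]
sill 0.62 [249.7, 311.7] [ 497.60350527 -107.84119088   46.        ]
flange 0.67 [212.6, 349.4] [ 493.76685185 -163.40595155   64.        ]
flange 0.97 [255.3, 326.7] [ 499.66811266 -157.13451076   64.        ]
```

Request:
{"name": "move_arm", "arguments": {
  "motion": [
    [28, -30, 0, 0, 0, 0.05, 70],
    [56, -60, 0, 0, 0, 0.1, 60],
    [84, -90, 0, 0, 0, 0.148, 60],
    [110, -117, 0, 0, 0, 0.148, 60],
    [136, -144, 0, 0, 0, 0.148, 60]
  ]
}}

```text
t: 2.27
ee_pos: [325.0, 450.6, 222.8]
orientation: [-2.389, -2.04, -0.0]
ft_force: [0.0, 0.7, 0.2]
width: 60.8
```

Request:
{"name": "move_arm", "arguments": {
  "motion": [
    [28, -30, 0, 0, 0, 0, 60],
    [56, -60, 0, 0, 0, 0, 60],
    [84, -90, 0, 0, 0, 0, 60],
    [84, -90, -30, 0, 0, 0, 60],
    [84, -90, -60, 0, 0, 0, 60]
  ]
}}

```text
t: 2.68
ee_pos: [411.3, 361.2, 163.9]
orientation: [2.394, 2.034, 0.009]
ft_force: [0.2, -0.1, -0.6]
width: 59.8
```

Run:
```python
from h import *
o=get_obs();print({k:np.round(o[k],3) for k in("t","qpos","ee_pos","orientation","ft_force","width")})
im=get_image("top");cv2.imwrite("pics/w1.png",cv2.resize(im["color"][150:330,100:380,::-1],None,fx=2.8,fy=2.8,interpolation=2))
```

```text
{'t': np.float64(2.683), 'qpos': array([ 0.699,  0.386,  1.85 , -0.   ,  0.899, -0.71 ]), 'ee_pos': array([411.285, 361.199, 163.933]), 'orientation': array([2.394, 2.034, 0.009]), 'ft_force': array([ 0.161, -0.055, -0.556]), 'width': np.float64(59.829)}
```

View pics/w1.png

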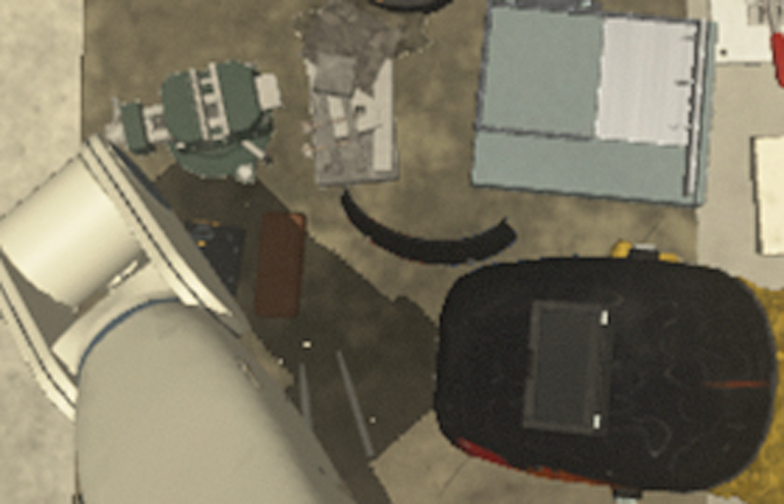

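The view is mostly arm. The bar is at about (280,262) in the crop, clear of the wrist. Now I descend onto the wedge.

Request:
{"name": "move_arm", "arguments": {
  "motion": [
    [0, 0, -35, 0, 0, 0, 60],
    [0, 0, -70, 0, 0, 0, 60],
    [0, 0, -105, 0, 0, 0, 60],
    [0, 0, -125, 0, 0, 0, 60],
    [0, 0, -135, 0, 0, 0, 60]
  ]
}}

```text
t: 3.15
ee_pos: [406.7, 361.2, 25.3]
orientation: [2.389, 2.04, -0.007]
ft_force: [0.8, -0.7, -0.8]
width: 60.1
```

Request:
{"name": "move_arm", "arguments": {
  "motion": [
    [0, 0, -10, 0, 0, 0, 60],
    [0, 0, -17, 0, 0, 0, 60],
    [0, 0, -21, 0, 0, 0, 60],
    [0, 0, -21, 0, 0, 0, 60],
    [0, 0, -21, 0, 0, 0, 60]
  ]
}}

```text
t: 3.57
ee_pos: [408.6, 362.4, 7.5]
orientation: [2.39, 2.04, 0.002]
ft_force: [0.5, 0.1, -0.2]
width: 60.1
```

Request:
{"name": "move_arm", "arguments": {
  "motion": [
    [0, 0, -1, 0, 0, 0, 40],
    [0, 0, -1, 0, 0, 0, 20],
    [0, 0, -1, 0, 0, 0, 20],
    [0, 0, -1, 0, 0, 0, 20],
    [0, 0, -1, 0, 0, 0, 20]
  ]
}}

```text
t: 3.98
ee_pos: [408.4, 362.2, 6.1]
orientation: [-2.39, -2.039, -0.001]
ft_force: [-0.9, -0.6, 3.6]
width: 35.6
```

Request:
{"name": "move_arm", "arguments": {
  "motion": [
    [0, 0, 0, 0, 0, 0, 20],
    [0, 0, 0, 0, 0, 0, 20],
    [0, 0, 0, 0, 0, 0, 20],
    [0, 0, 0, 0, 0, 0, 20],
    [0, 0, 0, 0, 0, 0, 20]
  ]
}}

```text
t: 4.4
ee_pos: [408.4, 362.2, 6.1]
orientation: [-2.39, -2.039, -0.001]
ft_force: [-0.1, -1.2, 6.3]
width: 36.0
```

Request:
{"name": "move_arm", "arguments": {
  "motion": [
    [0, 0, 15, 0, 0, 0, 20],
    [0, 0, 50, 0, 0, 0, 20],
    [0, 0, 90, 0, 0, 0, 20],
    [0, 0, 130, 0, 0, 0, 20],
    [0, 0, 170, 0, 0, 0, 20]
  ]
}}

```text
t: 4.82
ee_pos: [407.5, 361.4, 176.9]
orientation: [2.389, 2.04, -0.002]
ft_force: [1.2, -0.3, -1.9]
width: 35.8
```

Request:
{"name": "move_arm", "arguments": {
  "motion": [
    [5, -35, 20, 0, 0, -0.1, 20],
    [15, -70, 30, 0, 0, -0.2, 20],
    [25, -105, 30, 0, 0, -0.3, 20],
    [35, -140, 30, 0, 0, -0.4, 20],
    [45, -175, 30, 0, 0, -0.5, 20]
  ]
}}

```text
t: 5.23
ee_pos: [453.0, 185.4, 205.9]
orientation: [2.823, 1.379, 0.0]
ft_force: [0.7, -0.4, -2.5]
width: 35.8
```

Request:
{"name": "move_arm", "arguments": {
  "motion": [
    [8, -35, 0, 0, 0, -0.1, 20],
    [16, -70, 0, 0, 0, -0.2, 20],
    [24, -105, 0, 0, 0, -0.3, 20],
    [32, -140, 0, 0, 0, -0.4, 20],
    [40, -175, 0, 0, 0, -0.5, 20]
  ]
}}

```text
t: 5.65
ee_pos: [492.8, 10.2, 205.4]
orientation: [-3.076, -0.637, 0.001]
ft_force: [0.1, 0.2, -0.4]
width: 35.9
```

Request:
{"name": "move_arm", "arguments": {
  "motion": [
    [0, -40, 0, 0, 0, -0.1, 20],
    [0, -80, 0, 0, 0, -0.2, 20],
    [0, -120, 0, 0, 0, -0.3, 20],
    [-1, -160, 0, 0, 0, -0.4, 20],
    [-1, -200, 0, 0, 0, -0.526, 20]
  ]
}}

```text
t: 6.07
ee_pos: [491.2, -189.8, 205.3]
orientation: [-3.136, 0.183, 0.001]
ft_force: [1.3, 0.1, -1.2]
width: 35.6
```

Run:
```python
from h import *
im=get_image("top");s=get_image("side")
o=get_obs();print({k:np.round(o[k],3) for k in("t","qpos","ee_pos","orientation","ft_force","width")})
a=im["color"][90:340,220:430,::-1];b=s["color"][100:350,150:450,::-1]
cv2.imwrite("pics/c1.png",cv2.resize(np.hstack([a,b]),None,fx=1.56,fy=1.56,interpolation=2))
```

```text
{'t': np.float64(6.167), 'qpos': array([-3.960e-01,  3.040e-01,  1.858e+00, -1.000e-03,  9.790e-01,
       -2.740e-01]), 'ee_pos': array([ 491.97 , -192.934,  205.538]), 'orientation': array([ 3.134e+00, -1.900e-01,  1.000e-03]), 'ft_force': array([ 0.18 ,  0.792, -1.985]), 'width': np.float64(36.08)}
```

View pics/c1.png

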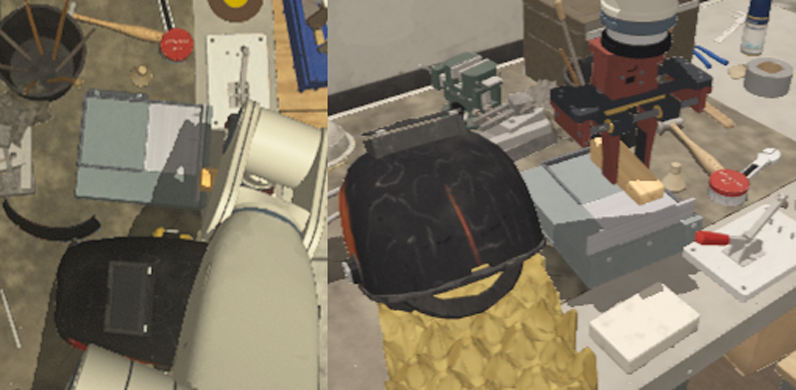

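The side panel shows the wedge gripped level in the gripper. The gripper's wide body runs along the jaw axis and passes just beyond the helmet. The hatch is still shut. Next I line up outside the jamb.

Request:
{"name": "move_arm", "arguments": {
  "motion": [
    [-1, -15, -10, 0, 0, 0.008, 20],
    [-2, -32, -40, 0, 0, 0.008, 20],
    [-2, -32, -75, 0, 0, 0.008, 20],
    [-2, -32, -100, 0, 0, 0.008, 20],
    [-2, -32, -100, 0, 0, 0.008, 20]
  ]
}}

```text
t: 6.58
ee_pos: [486.4, -218.1, 100.9]
orientation: [-3.134, 0.163, 0.014]
ft_force: [-0.9, 0.1, -1.2]
width: 36.0
```

Run:
```python
from h import *
im=get_image("top");s=get_image("side")
o=get_obs();print({k:np.round(o[k],3) for k in("t","qpos","ee_pos","orientation","ft_force","width")})
cv2.imwrite("pics/c2.png",cv2.resize(s["color"][130:330,200:450,::-1],None,fx=3,fy=3,interpolation=2))
for m in mark_of(s,"wedge")[:1]: print(m)
```

```text
{'t': np.float64(6.683), 'qpos': array([-0.443,  0.466,  1.9  ,  0.   ,  0.778, -0.34 ]), 'ee_pos': array([ 489.48 , -219.236,  105.146]), 'orientation': array([-3.136,  0.162,  0.004]), 'ft_force': array([ 0.692,  0.058, -0.501]), 'width': np.float64(35.534)}
{'location': [258.7, 343.2], 'p': 0.93}
```

View pics/c2.png

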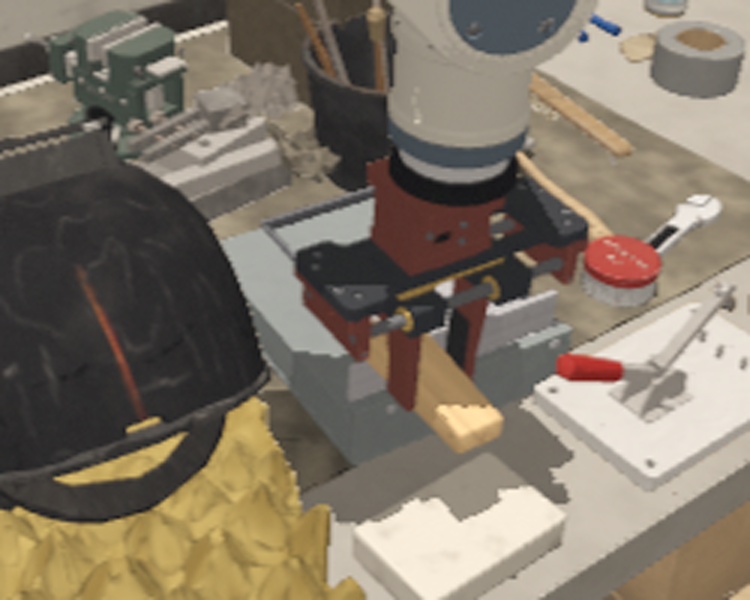

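The wedge is held level just outside the box's right end, with the block lower and to its right. Body and helmet look well separated.

Request:
{"name": "move_arm", "arguments": {
  "motion": [
    [0, 0, -20, 0, 0, -0.006, 20],
    [0, 0, -32, 0, 0, -0.006, 20],
    [0, 0, -40, 0, 0, -0.006, 20],
    [0, 0, -40, 0, 0, -0.006, 20],
    [0, 0, -40, 0, 0, -0.006, 20]
  ]
}}

```text
t: 7.15
ee_pos: [490.3, -219.9, 66.0]
orientation: [-3.137, 0.172, 0.0]
ft_force: [0.0, 0.3, -0.2]
width: 36.0
```

Request:
{"name": "move_arm", "arguments": {
  "motion": [
    [1, 9, 0, 0, 0, 0, 20],
    [2, 18, 0, 0, 0, 0, 20],
    [3, 27, 0, 0, 0, 0, 20],
    [4, 36, 0, 0, 0, 0, 20],
    [5, 45, 0, 0, 0, 0, 20]
  ]
}}

```text
t: 7.57
ee_pos: [496.1, -174.8, 66.5]
orientation: [3.135, -0.172, 0.003]
ft_force: [0.3, -5.7, -1.9]
width: 35.8
```

Request:
{"name": "move_arm", "arguments": {
  "motion": [
    [1, 9, 0, 0, 0, 0, 20],
    [2, 18, 0, 0, 0, 0, 20],
    [3, 27, 0, 0, 0, 0, 20],
    [4, 36, 0, 0, 0, 0, 20],
    [5, 45, 0, 0, 0, 0, 20]
  ]
}}

```text
t: 7.98
ee_pos: [501.3, -129.9, 66.6]
orientation: [3.135, -0.172, 0.004]
ft_force: [1.0, -6.9, -1.3]
width: 36.0
```

Request:
{"name": "move_arm", "arguments": {
  "motion": [
    [1, 9, 0, 0, 0, 0, 20],
    [2, 17, 0, 0, 0, 0, 20],
    [3, 25, 0, 0, 0, 0, 20],
    [3, 27, 0, 0, 0, 0, 20],
    [3, 27, 0, 0, 0, 0, 20]
  ]
}}

```text
t: 8.4
ee_pos: [504.4, -102.6, 66.6]
orientation: [3.136, -0.171, 0.005]
ft_force: [1.2, -5.1, -2.3]
width: 35.7
```

Run:
```python
from h import *
im=get_image("top");s=get_image("side")
o=get_obs();print({k:np.round(o[k],3) for k in("t","qpos","ee_pos","orientation","ft_force","moment","width")})
cv2.imwrite("pics/c3.png",cv2.resize(s["color"][150:330,220:440,::-1],None,fx=3.3,fy=3.3,interpolation=2))
```

```text
{'t': np.float64(8.5), 'qpos': array([-2.240e-01,  5.070e-01,  1.965e+00, -1.000e-03,  6.660e-01,
       -1.140e-01]), 'ee_pos': array([ 504.368, -102.968,   66.596]), 'orientation': array([ 3.136, -0.171,  0.005]), 'ft_force': array([ 1.365, -5.832, -1.865]), 'moment': array([-1.208, -0.132, -0.14 ]), 'width': np.float64(35.724)}
```

View pics/c3.png

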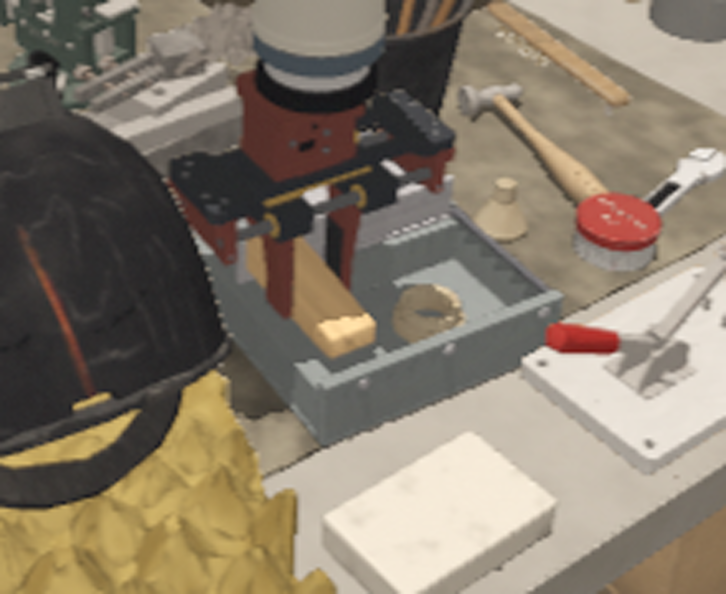

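The hatch is open and the collar shows in the compartment at crop (428,308). The wedge's rear end is just inside the jamb. Now I lower it.

Request:
{"name": "move_arm", "arguments": {
  "motion": [
    [0, 0, -4, 0, 0, 0, 20],
    [-0.5, 0, -8, 0, 0, 0, 20],
    [-1, 0, -11, 0, 0, 0, 20],
    [-1, 0, -12, 0, 0, 0, 20],
    [-1, 0, -12, 0, 0, 0, 20]
  ]
}}

```text
t: 8.92
ee_pos: [502.8, -103.1, 54.4]
orientation: [3.136, -0.172, 0.003]
ft_force: [-1.2, -5.5, 1.7]
width: 35.7
```

Request:
{"name": "move_arm", "arguments": {
  "motion": [
    [0, 0, -1, 0, 0, 0, 20],
    [0, 0, -2, 0, 0, 0, 20],
    [0, 0, -2, 0, 0, 0, 20]
  ]
}}

```text
t: 9.17
ee_pos: [502.9, -103.1, 52.6]
orientation: [3.136, -0.172, 0.003]
ft_force: [-1.1, -6.7, 1.3]
width: 35.7
```

Request:
{"name": "move_arm", "arguments": {
  "motion": [
    [0, 0, -0.5, 0, 0, 0, 20],
    [0, 0, -1, 0, 0, 0, 20],
    [0, 0, -1, 0, 0, 0, 20]
  ]
}}

```text
t: 9.42
ee_pos: [502.9, -103.1, 52.1]
orientation: [3.136, -0.172, 0.003]
ft_force: [-2.5, -5.6, 6.7]
width: 35.7
```

Request:
{"name": "move_arm", "arguments": {
  "motion": [
    [-0.2, -1.5, 0, 0, 0, 0, 20],
    [-0.3, -3, 0, 0, 0, 0, 20],
    [-0.4, -4, 0, 0, 0, 0, 20],
    [-0.4, -4, 0, 0, 0, 0, 20]
  ]
}}

```text
t: 9.75
ee_pos: [502.5, -106.8, 52.0]
orientation: [3.136, -0.172, 0.003]
ft_force: [-1.7, -4.5, 6.7]
width: 35.8
```

Request:
{"name": "move_arm", "arguments": {
  "motion": [
    [-0.1, -1, 0, 0, 0, 0, 20],
    [-0.2, -2, 0, 0, 0, 0, 20],
    [-0.2, -2, 0, 0, 0, 0, 20]
  ]
}}

```text
t: 10.0
ee_pos: [502.5, -107.1, 52.1]
orientation: [-3.135, 0.174, -0.003]
ft_force: [0.6, 9.5, 8.4]
width: 36.0
```

Request:
{"name": "move_arm", "arguments": {
  "motion": [
    [-0.1, -1, 0, 0, 0, 0, 20],
    [-0.2, -1.5, 0, 0, 0, 0, 20],
    [-0.2, -1.5, 0, 0, 0, 0, 20]
  ]
}}

```text
t: 10.25
ee_pos: [502.5, -107.2, 52.1]
orientation: [-3.133, 0.174, -0.003]
ft_force: [2.9, 19.6, 9.3]
width: 36.1
```

The wedge is seated against the jamb. I relieve the push, then release it.

Request:
{"name": "move_arm", "arguments": {
  "motion": [
    [0.2, 2.5, 0, 0, 0, 0, 20],
    [0.2, 2.5, 0.3, 0, 0, 0, 20],
    [0.2, 2.5, 0.5, 0, 0, 0, 45],
    [0.2, 2.5, 0.5, 0, 0, 0, 50],
    [0.2, 2.5, 0.5, 0, 0, 0, 50]
  ]
}}

```text
t: 10.67
ee_pos: [501.4, -107.8, 51.3]
orientation: [-3.137, 0.173, 0.0]
ft_force: [-0.4, -0.0, 0.0]
width: 49.2
```

Request:
{"name": "move_arm", "arguments": {
  "motion": [
    [0, 0, 0, 0, 0, 0, 50],
    [0, 0, 10, 0, 0, 0, 50],
    [0, 0, 30, 0, 0, 0, 50],
    [0, 0, 65, 0, 0, 0, 50],
    [0, 0, 100, 0, 0, 0, 60]
  ]
}}

```text
t: 11.08
ee_pos: [500.4, -107.9, 151.9]
orientation: [-3.136, 0.173, 0.005]
ft_force: [1.0, -0.2, -0.2]
width: 54.1
```

Run:
```python
from h import *
im=get_image("top");s=get_image("side")
o=get_obs();print({k:np.round(o[k],3) for k in("t","ee_pos","orientation","ft_force","width")})
cv2.imwrite("pics/c4.png",cv2.resize(s["color"][180:300,260:410,::-1],None,fx=5,fy=5,interpolation=2))
for l,z in (("wedge",46),("bronze_collar",6),("bronze_collar",26),("flange",64),("plaster_block",0)):
  for n,i in (("top",im),("side",s)):
    for m in mark_of(i,l)[:1]: print(l,n,round(m["p"],2),np.round(m["location"],1),np.round(at_z(i,*m["location"],z),1))
    if z==26:
      for m in recognise(i,l)[:1]:
        b=m["bbox"];print("  box",n,m["p"],np.round(b,1),at_z(i,b[1],b[0],16))
```

```text
{'t': np.float64(11.183), 'ee_pos': array([ 504.862, -108.917,  156.6  ]), 'orientation': array([ 3.135, -0.173,  0.014]), 'ft_force': array([1.059, 0.48 , 0.185]), 'width': np.float64(59.134)}
wedge top 0.66 [209.1 330.2] [ 507.5 -110.3   46. ]
wedge side 0.71 [247.3 313.6] [ 506.2 -103.8   46. ]
bronze_collar side 0.61 [245.9 348.3] [ 607.6 -112.1    6. ]
bronze_collar side 0.61 [245.9 348.3] [ 590.6 -128.8   26. ]
  box side 0.53 [348.5 244.8  17.7  20. ] [ 602.22752453 -117.72406308   16.        ]
flange top 0.88 [209.5 313.5] [504.8 -59.8  64. ]
flange side 0.83 [230.3 303.6] [511.  -58.9  64. ]
plaster_block top 0.65 [220.1 381.4] [ 477.3 -269.4    0. ]
plaster_block side 0.71 [314.1 350.4] [ 473.7 -269.7    0. ]
```

View pics/c4.png

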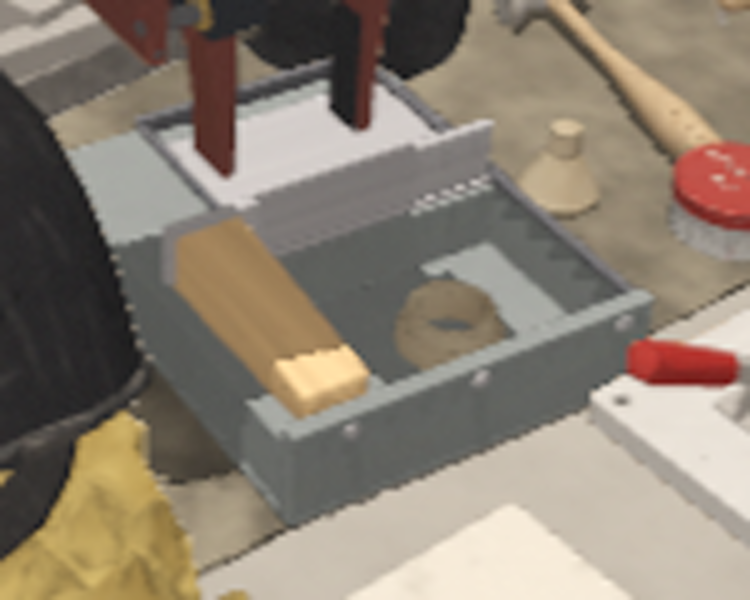

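The wedge lies flat, jammed between flange and jamb, and the hatch stays open. The collar is at crop (450,325). I'll move left so the top camera can see the collar.

Request:
{"name": "move_arm", "arguments": {
  "motion": [
    [0, 0, 35, 0, 0, 0, 75],
    [0, 40, 50, 0, 0, 0, 75],
    [0, 80, 50, 0, 0, 0, 75],
    [0, 120, 50, 0, 0, 0, 75],
    [0, 160, 50, 0, 0, 0, 75]
  ]
}}

```text
t: 12.2
ee_pos: [501.5, 53.4, 201.7]
orientation: [-3.137, 0.174, -0.002]
ft_force: [0.3, 0.3, -0.6]
width: 75.1
```

Request:
{"name": "move_arm", "arguments": {
  "motion": [
    [0, 40, 0, 0, 0, 0, 75],
    [0, 80, 0, 0, 0, 0, 75],
    [0, 80, 0, 0, 0, 0, 75]
  ]
}}

```text
t: 12.45
ee_pos: [501.6, 137.7, 201.3]
orientation: [-3.135, 0.165, -0.001]
ft_force: [-0.6, 0.9, 0.8]
width: 75.1
```

Run:
```python
from h import *
im=get_image("top");s=get_image("side")
o=get_obs();print({k:np.round(o[k],3) for k in("t","ee_pos","orientation","ft_force","width")})
cv2.imwrite("pics/c5.png",cv2.resize(im["color"][145:235,265:405,::-1],None,fx=5.7,fy=5.7,interpolation=2))
for l,z in (("wedge",46),("bronze_collar",6),("compartment",6),("flange",64)):
  for n,i in (("top",im),("side",s)):
    for m in mark_of(i,l)[:1]: print(l,n,round(m["p"],2),np.round(m["location"],1),np.round(at_z(i,*m["location"],z),1))
    for m in recognise(i,l)[:1] if l=="bronze_collar" else ():
        b=m["bbox"];print("  box",n,m["p"],np.round(b,1),at_z(i,b[1],b[0],16))
for p in ((598,-119.6,6),(607,-112,6),(602,-118,6)): print(p,(proj(im,p)-[265,145])*5.7,proj(s,p))
```

```text
{'t': np.float64(12.55), 'ee_pos': array([501.217, 133.32 , 200.935]), 'orientation': array([ 3.137e+00, -1.670e-01, -1.000e-03]), 'ft_force': array([ 0.294, -0.482, -0.251]), 'width': np.float64(74.754)}
wedge top 0.62 [210.4 328.3] [ 503.8 -104.6   46. ]
wedge side 0.89 [245.8 313.7] [509.6 -99.8  46. ]
bronze_collar top 0.57 [178.2 330.2] [ 607.6 -118.5    6. ]
  box top 0.57 [331.4 180.1  16.6  19.4] [ 599.67202324 -120.66293722   16.        ]
bronze_collar side 0.57 [246.  349.7] [ 610.1 -114.4    6. ]
  box side 0.83 [348.5 244.6  20.2  19.8] [ 602.72186569 -117.16900121   16.        ]
compartment top 0.68 [180.8 332.2] [ 599.4 -124.3    6. ]
compartment side 0.62 [247.4 347. ] [ 601.3 -114.5    6. ]
flange top 0.89 [207.3 312.5] [511.3 -57.1  64. ]
flange side 0.98 [230.3 302. ] [507.9 -56.8  64. ]
(598, -119.6, 6) [374.38535682 206.85346626] [347.36753741 249.06039184]
(607, -112, 6) [359.54018352 190.4905823 ] [348.07039921 245.96826835]
(602, -118, 6) [371.11991795 199.51723258] [348.1750294  248.07343204]
```

View pics/c5.png

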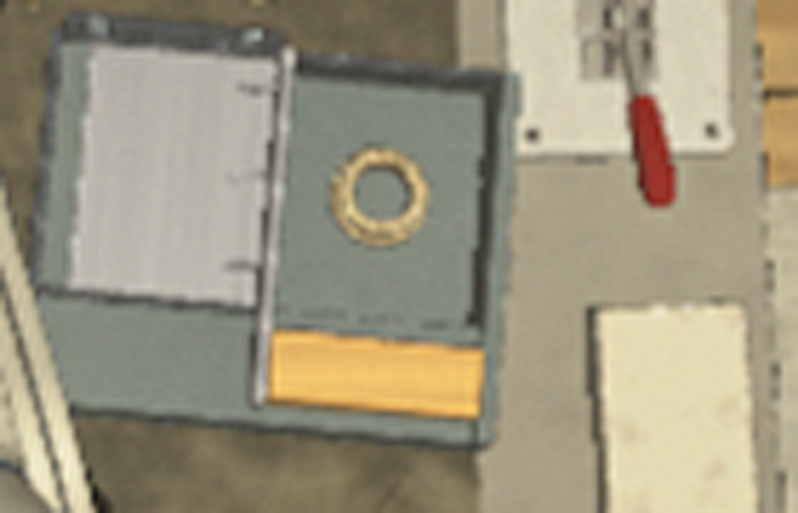

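The collar shows at crop (380,196), about (603.5,-120.5) in the world. The wedge lies straight between flange and jamb.

Request:
{"name": "move_arm", "arguments": {
  "motion": [
    [15, -36, 0, 0, 0, 0, 75],
    [30, -72, 0, 0, 0, 0, 75],
    [45, -108, 0, 0, 0, 0, 75],
    [60, -144, 0, 0, 0, 0, 75],
    [75, -180, 0, 0, 0, 0, 75]
  ]
}}

```text
t: 13.47
ee_pos: [576.9, -50.0, 201.3]
orientation: [-3.137, 0.173, -0.0]
ft_force: [1.5, 0.4, 0.4]
width: 74.8
```

Request:
{"name": "move_arm", "arguments": {
  "motion": [
    [14, -36, 0, 0, 0, 0, 75],
    [27, -72.5, 0, 0, 0, 0, 75],
    [27, -72.5, -30, 0, 0, 0, 75],
    [27, -72.5, -65, 0, 0, 0, 75],
    [27, -72.5, -90, 0, 0, 0, 75]
  ]
}}

```text
t: 13.88
ee_pos: [602.9, -121.8, 109.2]
orientation: [-3.137, 0.176, 0.001]
ft_force: [-0.4, 1.0, -0.7]
width: 74.8
```

Request:
{"name": "move_arm", "arguments": {
  "motion": [
    [0, 0, -20, 0, 0, 0, 75],
    [0, 0, -40, 0, 0, 0, 75],
    [0, 0, -60, 0, 0, 0, 75],
    [0, 0, -70, 0, 0, 0, 75],
    [0, 0, -75, 0, 0, 0, 75]
  ]
}}

```text
t: 14.3
ee_pos: [602.5, -120.5, 34.5]
orientation: [-3.136, 0.173, 0.004]
ft_force: [1.2, 0.5, 0.9]
width: 74.9
```

Request:
{"name": "move_arm", "arguments": {
  "motion": [
    [0, 0, -10, 0, 0, 0, 75],
    [0, 0, -20, 0, 0, 0, 75],
    [0, 0, -25.5, 0, 0, 0, 75],
    [0, 0, -25.5, 0, 0, 0, 75]
  ]
}}

```text
t: 14.63
ee_pos: [603.0, -120.4, 9.7]
orientation: [-3.137, 0.173, 0.002]
ft_force: [0.2, 0.3, 0.8]
width: 75.0
```

Request:
{"name": "move_arm", "arguments": {
  "motion": [
    [0, 0, 0, 0, 0, 0, 60],
    [0, 0, 0, 0, 0, 0, 50],
    [0, 0, 0, 0, 0, 0, 40],
    [0, 0, 0, 0, 0, 0, 40],
    [0, 0, 0, 0, 0, 0, 40]
  ]
}}

```text
t: 15.05
ee_pos: [604.0, -120.6, 11.2]
orientation: [3.137, -0.173, 0.002]
ft_force: [0.7, 0.1, 1.0]
width: 48.0
```

Request:
{"name": "move_arm", "arguments": {
  "motion": [
    [0, 0, 0, 0, 0, 0, 40],
    [0, 0, 0, 0, 0, 0, 40],
    [0, 0, 0, 0, 0, 0, 40]
  ]
}}

```text
t: 15.3
ee_pos: [604.0, -120.6, 11.1]
orientation: [3.137, -0.173, 0.002]
ft_force: [0.6, 0.3, 5.1]
width: 47.6
```

Request:
{"name": "move_arm", "arguments": {
  "motion": [
    [0, 0, 5, 0, 0, 0, 40],
    [0, 0, 15, 0, 0, 0, 40],
    [0, 0, 35, 0, 0, 0, 40],
    [0, 0, 65, 0, 0, 0, 40],
    [0, 0, 100, 0, 0, 0, 40]
  ]
}}

```text
t: 15.72
ee_pos: [601.7, -120.1, 110.5]
orientation: [-3.136, 0.173, 0.007]
ft_force: [-0.2, 0.4, -2.0]
width: 48.2
```

Run:
```python
from h import *
s=get_image("side")
o=get_obs();print({k:np.round(o[k],3) for k in("t","ee_pos","orientation","ft_force","width")})
cv2.imwrite("pics/c6.png",cv2.resize(s["color"][160:320,260:410,::-1],None,fx=3.7,fy=3.7,interpolation=2))
```

```text
{'t': np.float64(15.767), 'ee_pos': array([ 606.385, -121.097,  118.4  ]), 'orientation': array([ 3.136, -0.173,  0.011]), 'ft_force': array([ 2.446, -0.132,  2.467]), 'width': np.float64(47.959)}
```

View pics/c6.png

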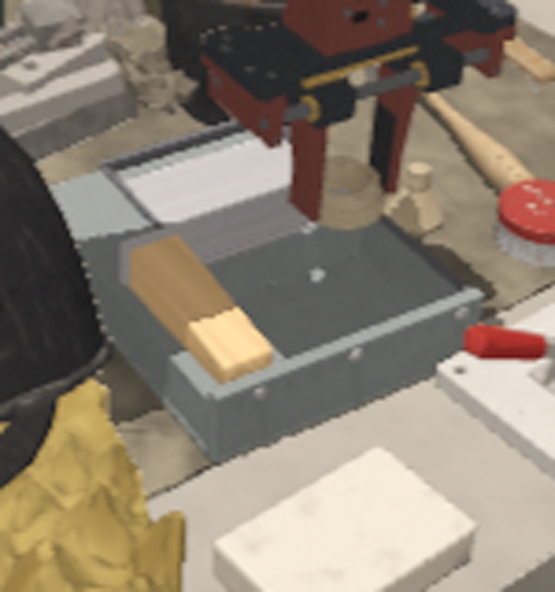

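The collar is held level between the fingers and the wedge still holds the hatch. I'll rotate the jaws so the body stays clear of the foil, then carry the collar to the block.

Request:
{"name": "move_arm", "arguments": {
  "motion": [
    [0, 0, 20, 0, 0, -0.1, 40],
    [-5, -6, 35, 0, 0, -0.2, 40],
    [-15, -18, 40, 0, 0, -0.3, 40],
    [-29, -34, 40, 0, 0, -0.4, 40],
    [-43, -50, 40, 0, 0, -0.5, 40]
  ]
}}

```text
t: 16.18
ee_pos: [560.3, -170.7, 151.8]
orientation: [2.995, -0.949, 0.002]
ft_force: [0.5, 0.0, -2.0]
width: 47.6
```

Request:
{"name": "move_arm", "arguments": {
  "motion": [
    [-14, -17, 0, 0, 0, -0.1, 40],
    [-28, -34, 0, 0, 0, -0.2, 40],
    [-42, -51, 0, 0, 0, -0.3, 40],
    [-56, -68, 0, 0, 0, -0.4, 40],
    [-70, -83, 0, 0, 0, -0.5, 40]
  ]
}}

```text
t: 16.6
ee_pos: [489.5, -254.3, 151.1]
orientation: [2.666, -1.662, 0.0]
ft_force: [-0.2, -0.7, -1.4]
width: 47.8
```

Request:
{"name": "move_arm", "arguments": {
  "motion": [
    [-7, -8, 0, 0, 0, -0.1, 40],
    [-13.5, -16, -5, 0, 0, -0.2, 40],
    [-13.5, -16, -20, 0, 0, -0.3, 40],
    [-13.5, -16, -40, 0, 0, -0.4, 40],
    [-13.5, -16, -60, 0, 0, -0.5, 40]
  ]
}}

```text
t: 17.02
ee_pos: [477.1, -270.0, 91.0]
orientation: [-2.171, 2.27, -0.002]
ft_force: [0.8, -0.1, -2.4]
width: 47.9
```

Request:
{"name": "move_arm", "arguments": {
  "motion": [
    [0, 0, -15, 0, 0, 0, 40],
    [0, 0, -25, 0, 0, 0, 40],
    [0, 0, -33, 0, 0, 0, 40],
    [0, 0, -38, 0, 0, 0, 40],
    [0, 0, -38, 0, 0, 0, 40]
  ]
}}

```text
t: 17.43
ee_pos: [476.8, -269.3, 52.1]
orientation: [2.178, -2.264, -0.002]
ft_force: [-0.6, 0.8, -2.3]
width: 47.9
```

Run:
```python
from h import *
s=get_image("side");im=get_image("top")
o=get_obs();print({k:np.round(o[k],3) for k in("t","ee_pos","orientation","ft_force","width")})
cv2.imwrite("pics/c7.png",cv2.resize(s["color"][220:370,270:430,::-1],None,fx=4,fy=4,interpolation=2))
b=recognise(s,"bronze_collar");print(b[:1]);e=o["ee_pos"]
print([proj(s,e+[0,0,d]) for d in (-5,5,15)],[mark_of(s,l)[:1] for l in("bronze_collar","plaster_block")])
```

```text
{'t': np.float64(17.533), 'ee_pos': array([ 477.385, -269.691,   53.13 ]), 'orientation': array([-2.178e+00,  2.264e+00, -1.000e-03]), 'ft_force': array([-0.129, -0.251, -1.977]), 'width': np.float64(47.726)}
[{'bbox': [349.8, 294.6, 19.2, 27.7], 'p': 0.75}]
[array([353.80655315, 296.92198192]), array([354.2512596 , 293.38119619]), array([354.70232855, 289.78975177])] [[{'location': [295.2, 353.4], 'p': 0.61}], [{'location': [311.5, 352.3], 'p': 0.94}]]
```

View pics/c7.png

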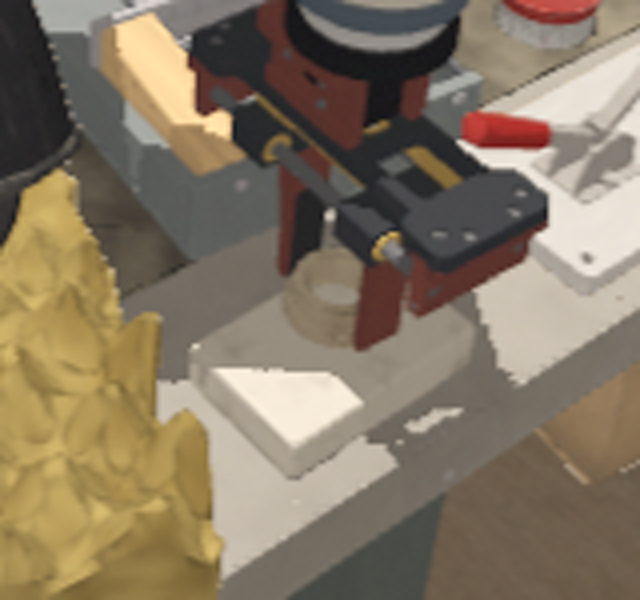

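The collar is level above the middle of the block at crop (330,295), with the gripper clear of box and foil. I'm lowering it gently.

Request:
{"name": "move_arm", "arguments": {
  "motion": [
    [0, 0, -5, 0, 0, 0, 40],
    [0, 0, -10, 0, 0, 0, 40],
    [0, 0, -12, 0, 0, 0, 40],
    [0, 0, -13, 0, 0, 0, 40]
  ]
}}

```text
t: 18.02
ee_pos: [476.6, -269.3, 39.0]
orientation: [2.177, -2.264, -0.001]
ft_force: [-0.0, 0.2, -1.5]
width: 47.8
```

Request:
{"name": "move_arm", "arguments": {
  "motion": [
    [0, 0, -0.5, 0, 0, 0, 40],
    [0, 0, -1, 0, 0, 0, 40],
    [0, 0, -1, 0, 0, 0, 40]
  ]
}}

```text
t: 18.27
ee_pos: [477.0, -269.5, 38.6]
orientation: [2.178, -2.264, -0.0]
ft_force: [-0.7, -0.2, -1.6]
width: 47.9
```

Request:
{"name": "move_arm", "arguments": {
  "motion": [
    [0, 0, -0.5, 0, 0, 0, 40],
    [0, 0, -1, 0, 0, 0, 40],
    [0, 0, -1, 0, 0, 0, 40]
  ]
}}

```text
t: 18.52
ee_pos: [477.0, -269.5, 37.7]
orientation: [-2.177, 2.265, 0.0]
ft_force: [1.6, 0.1, -2.2]
width: 48.2
```

Request:
{"name": "move_arm", "arguments": {
  "motion": [
    [0, 0, -0.5, 0, 0, 0, 40],
    [0, 0, -1, 0, 0, 0, 40],
    [0, 0, -1, 0, 0, 0, 40]
  ]
}}

```text
t: 18.77
ee_pos: [477.0, -269.5, 36.6]
orientation: [2.177, -2.265, -0.0]
ft_force: [-0.3, 0.8, -1.6]
width: 47.8
```

Request:
{"name": "move_arm", "arguments": {
  "motion": [
    [0, 0, -0.4, 0, 0, 0, 40],
    [0, 0, -0.7, 0, 0, 0, 40],
    [0, 0, -0.7, 0, 0, 0, 40]
  ]
}}

```text
t: 19.02
ee_pos: [477.0, -269.5, 35.9]
orientation: [2.177, -2.265, -0.0]
ft_force: [0.6, 0.6, -1.9]
width: 48.2
```

Request:
{"name": "move_arm", "arguments": {
  "motion": [
    [0, 0, -0.4, 0, 0, 0, 40],
    [0, 0, -0.7, 0, 0, 0, 40],
    [0, 0, -0.7, 0, 0, 0, 40]
  ]
}}

```text
t: 19.27
ee_pos: [477.0, -269.5, 35.2]
orientation: [2.177, -2.265, -0.0]
ft_force: [0.0, 0.2, -1.9]
width: 47.8
```

Request:
{"name": "move_arm", "arguments": {
  "motion": [
    [0, 0, -0.4, 0, 0, 0, 40],
    [0, 0, -0.7, 0, 0, 0, 40],
    [0, 0, -0.7, 0, 0, 0, 40]
  ]
}}

```text
t: 19.52
ee_pos: [477.0, -269.5, 34.5]
orientation: [2.177, -2.265, -0.0]
ft_force: [-0.2, 0.5, -1.9]
width: 47.8
```

Request:
{"name": "move_arm", "arguments": {
  "motion": [
    [0, 0, -0.4, 0, 0, 0, 40],
    [0, 0, -0.7, 0, 0, 0, 40],
    [0, 0, -0.7, 0, 0, 0, 40]
  ]
}}

```text
t: 19.77
ee_pos: [477.0, -269.5, 33.8]
orientation: [-2.177, 2.265, 0.0]
ft_force: [0.6, -0.1, -2.0]
width: 47.9
```

Request:
{"name": "move_arm", "arguments": {
  "motion": [
    [0, 0, -0.4, 0, 0, 0, 40],
    [0, 0, -0.6, 0, 0, 0, 40],
    [0, 0, -0.6, 0, 0, 0, 40]
  ]
}}

```text
t: 20.02
ee_pos: [477.0, -269.5, 33.2]
orientation: [2.177, -2.265, -0.0]
ft_force: [-0.7, 1.4, -2.5]
width: 47.6
```

Request:
{"name": "move_arm", "arguments": {
  "motion": [
    [0, 0, -0.3, 0, 0, 0, 40],
    [0, 0, -0.6, 0, 0, 0, 40],
    [0, 0, -0.6, 0, 0, 0, 40]
  ]
}}

```text
t: 20.27
ee_pos: [477.1, -269.5, 32.7]
orientation: [-2.177, 2.265, -0.0]
ft_force: [0.1, 0.1, -0.5]
width: 48.0
```

Request:
{"name": "move_arm", "arguments": {
  "motion": [
    [0, 0, -0.3, 0, 0, 0, 40],
    [0, 0, -0.5, 0, 0, 0, 40],
    [0, 0, -0.5, 0, 0, 0, 40]
  ]
}}

```text
t: 20.52
ee_pos: [477.1, -269.5, 32.6]
orientation: [-2.177, 2.265, -0.0]
ft_force: [-1.3, 1.7, 5.9]
width: 47.9
```

Contact is felt at about 7 N. Now I release and retreat.

Request:
{"name": "move_arm", "arguments": {
  "motion": [
    [0, 0, 0.3, 0, 0, 0, 40],
    [0, 0, 0.3, 0, 0, 0, 48],
    [0, 0, 0.3, 0, 0, 0, 54],
    [0, 0, 0.3, 0, 0, 0, 60],
    [0, 0, 0.3, 0, 0, 0, 66]
  ]
}}

```text
t: 20.93
ee_pos: [477.2, -269.6, 32.4]
orientation: [-2.177, 2.264, -0.0]
ft_force: [-0.4, 0.0, 0.2]
width: 62.7
```

Request:
{"name": "move_arm", "arguments": {
  "motion": [
    [0, 0, 0.3, 0, 0, 0, 70],
    [0, 0, 5, 0, 0, 0, 75],
    [0, 0, 20, 0, 0, 0, 75],
    [0, 0, 50, 0, 0, 0, 75],
    [0, 0, 85, 0, 0, 0, 75]
  ]
}}

```text
t: 21.35
ee_pos: [475.7, -268.7, 117.1]
orientation: [2.177, -2.264, -0.006]
ft_force: [-0.0, 0.2, -0.1]
width: 75.3
```

Request:
{"name": "move_arm", "arguments": {
  "motion": [
    [0, 0, 40, 0, 0, 0, 75],
    [0, 0, 80, 0, 0, 0, 75],
    [10, 35, 95, 0, 0, 0, 75],
    [20, 75, 95, 0, 0, 0, 75],
    [20, 115, 95, 0, 0, 0, 75]
  ]
}}

```text
t: 21.77
ee_pos: [499.3, -154.3, 214.9]
orientation: [-2.173, 2.265, -0.008]
ft_force: [0.5, 0.3, -0.4]
width: 75.2
```

Request:
{"name": "move_arm", "arguments": {
  "motion": [
    [0, 40, 0, 0, 0, 0, 75],
    [0, 80, 0, 0, 0, 0, 75],
    [0, 120, 0, 0, 0, 0, 75],
    [0, 160, 0, 0, 0, 0, 75],
    [0, 200, 0, 0, 0, 0, 75]
  ]
}}

```text
t: 22.18
ee_pos: [496.6, 47.4, 213.0]
orientation: [-2.177, 2.264, -0.001]
ft_force: [0.3, 0.2, 0.1]
width: 75.0
```

Request:
{"name": "move_arm", "arguments": {
  "motion": [
    [0, 40, 0, 0, 0, 0, 75],
    [0, 80, 0, 0, 0, 0, 75],
    [0, 90, 0, 0, 0, 0, 75],
    [0, 90, 0, 0, 0, 0, 75]
  ]
}}

```text
t: 22.52
ee_pos: [496.9, 137.8, 212.7]
orientation: [-2.182, 2.26, -0.0]
ft_force: [0.0, -0.7, 0.8]
width: 74.9
```

```bash
python3 - <<'E'
from h import *
im=get_image("top");s=get_image("side")
o=get_obs();print({k:np.round(o[k],3) for k in("t","ee_pos","ft_force","width","qvel")})
a=cv2.resize(im["color"][145:255,265:405,::-1],None,fx=2.8,fy=2.8,interpolation=2)
b=cv2.resize(s["color"][200:340,260:400,::-1],None,fx=2.8,fy=2.8,interpolation=2)
b=b[:,:]; h=max(a.shape[0],b.shape[0]);P=lambda x:np.vstack([x,np.zeros((h-x.shape[0],x.shape[1],3),np.uint8)])
cv2.imwrite("pics/c8.png",np.hstack([P(a),P(b)]))
for n,i in (("top",im),("side",s)):
  for l,z in (("bronze_collar",31),("plaster_block",0),("wedge",46),("flange",64),("polish_bar",0)):
    for m in mark_of(i,l)[:1]: print(n,l,round(m["p"],2),np.round(at_z(i,*m["location"],z),1))
E
sed -i 's#pics/boxtop.png#pics/boxtop2.png#' m.py; python3 m.py
```

```text
{'t': np.float64(22.617), 'ee_pos': array([496.804, 135.075, 212.482]), 'ft_force': array([ 0.265, -0.577,  0.729]), 'width': np.float64(74.968), 'qvel': array([-0.034, -0.002,  0.005,  0.001, -0.001,  0.003])}
top bronze_collar 0.6 [ 482.  -268.2   31. ]
top plaster_block 0.79 [ 474.  -266.5    0. ]
top wedge 0.86 [ 498.6 -112.4   46. ]
top flange 0.98 [504.7 -52.6  64. ]
top polish_bar 0.89 [412.1 273.8   0. ]
side bronze_collar 0.91 [ 481.4 -270.1   31. ]
side plaster_block 0.93 [ 474.9 -268.3    0. ]
side wedge 0.6 [505.1 -97.   46. ]
side flange 0.81 [507.9 -59.5  64. ]
[22 84 97] [ 12 132 114] [ 24  53 228] [ 23  51 164]Traceback (most recent call last):
  File "m.py", line 12, in <module>
    rect(155,185,222,272,(10,90,140),(30,255,255),22,"wedge")
    ~~~~^^^^^^^^^^^^^^^^^^^^^^^^^^^^^^^^^^^^^^^^^^^^^^^^^^^^^
  File "m.py", line 8, in rect
    k=max(cv2.findContours(m,0,2)[0],key=cv2.contourArea)
ValueError: max() iterable argument is empty
```

View pics/c8.png

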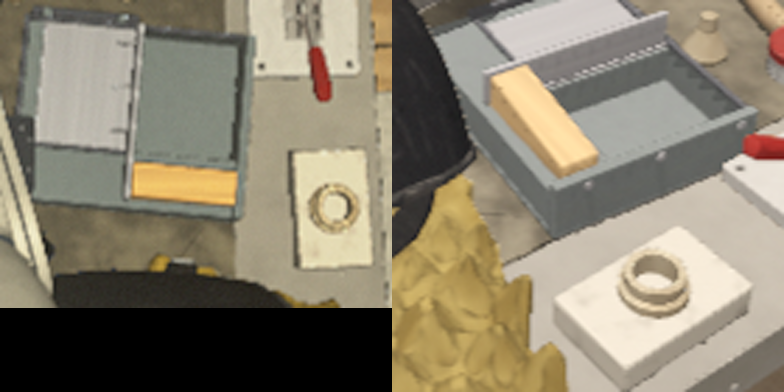

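The final view shows the collar flat and centred on the block (collar centre at crop (334,208), block centre about (331,208)). The wedge is jammed, the hatch is open and the box is empty. Now I hand in.

```bash
python3 -c "
from workcell import *
print(close_job())"
```

```text
the job is handed in; nothing more can be done
None
```

The hatch is propped open with the wedge, and the bronze collar is on the plaster block. I handed the job in at about 22.6 s of the 64 s allowed, with the arm well clear of everything.

- **Hatch and wedge:** I pushed the flange open with the end of the held wedge and lowered the wedge onto the sill. I then drew it back until it touched the jamb and let it go. In the last pictures it lies flat between flange and jamb, the hatch is open and the box is empty.
- **Collar:** It lies flat on the block. In the last picture its centre is about 3 px (3 mm) from the block's middle. The networks put it 5–8 mm off towards the far side, but their block position is itself a few mm off my edge fit, so I trust the picture more.
- **Set-down height:** While lowering the collar, contact came about 3–4 mm lower than I expected, at about 7 N. It had probably shifted in the grip as the fingers closed, and I released it at that contact.
- **Polishing bar and block:** I did not touch the bar, and it was found where it started to within about 6 mm. The network marks put the block where it was, to within about 4 mm.
- **Failed check:** My last scripted re-measure of the wedge, bar and block outlines crashed, because it looked for the wedge where it used to lie. I relied on the pictures and the networks instead.

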